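# Secure the gas cylinder in its bench bracket

## Task

The small gas cylinder is standing loose on the bench: secure it in its bracket. Keeping it upright, push it back into the V until it stands on the bench against both faces, then swing the gate fully shut across it and flip the hasp down over the staple; leave the flask, the beaker and the little amber bottle standing where they are.

Things in the scene. Friction and masses are not known exactly. Their poses are not given: they have to be found in the camera images.
- gas_cylinder: Loose plain grey gas cylinder standing on the bench, 0.35 to 0.7 kg, 169 mm tall: straight body of 50 mm diameter up to z = 132 mm, round shoulder to 146 mm, thin brass valve stem with a short side outlet, black handwheel on top. Origin: centre of its underside, z up its axis. Round: its yaw does not matter. Can be gripped from above round the top of the body, above the bracket's jaws.
- handwheel (a point): Centre of the cylinder's black fluted handwheel, 36 mm diameter, z = 157 to 169 mm on the cylinder; it does not turn. Held only by this, the cylinder swings in the fingers.
- bracket: Steel bracket fixed to the bench. Origin: the point on the bench where the centre of the cylinder's underside stands when home in the V. z up, +x into the V; the open front faces -x. Cheeks left (+y, with the gate hinge, y 44 to 66) and right (-y, with the hasp, y -44 to -84): x = -48 to +14, up to z = 97 mm. Behind the V a pillar to z = 94 mm and a foot plate; the cylinder stands on bare bench.
- v_apex (a point): Apex of the bracket's V at mid height, x = +35 mm, z = 77 mm in the bracket's frame (same axes). The V is 90 degrees, symmetrical about the bracket's x axis: two rubber-faced jaws, z = 60 to 94 mm, run from here out to x = -11 mm, y = +-47 mm.
- gate (a joint): Angle (rad) of the gate: a steel bar 150 mm long, 8 mm thick, z = 66 to 88 mm, on an upright hinge at the bracket's left. 0: fully shut (a stop) across the mouth, free end to the right; grows as it swings out to the front and on to the left; 1.57 points straight out to -x; 2.5 at its stop. Stays where left; under 1 N moves its end. Its rubber pad clears a cylinder that is home by 1 mm.
- gate_hinge (a point): On the gate's upright hinge pin at mid height of the bar: x = -36, y = +56, z = 77 mm in the bracket's frame. Axes turn with the gate: the bar lies along -y of this frame, its outer face at x = -4 mm; with the gate shut they are the bracket's axes.
- gate_end (a point): Point on the gate's outer face near its free end, 132 mm from the hinge, at mid height of the bar (z = 77 mm). Axes as gate_hinge. Push the outer half of the bar towards +x of this frame to shut the gate; near the end here the hand stays clear of the cylinder.
- staple_top (a point): Top of the staple, a loop of 5 mm steel wire, 19 mm wide, standing up on the gate near its free end, 122 mm from the hinge; its top is at z = 113 mm.
- hasp (a joint): Angle (rad) of the hasp: a slotted steel strap 60 mm long, 32 mm wide, 3 mm thick, hinged on the bracket's right cheek about a level axis along the bracket's y. 0: flat, pointing to -x, its slot over the staple of the shut gate; 1.57 upright; 2.1 its stop, leaning back to +x, where it rests at first. Moves freely and falls to either side once past upright.
- hasp_hinge (a point): On the hasp's level hinge pin: x = -2, y = -66, z = 95 mm in the bracket's frame.
- hasp_tip (a point): Curled lip at the free end of the hasp strap, 60 mm from its hinge.
- conical_flask: Loose conical glass flask, 90 mm across, 150 mm tall, a bystander. Origin: centre of its underside.
- beaker: Loose small glass beaker, 59x65x67 mm, a bystander. Origin: centre of its underside.
- amber: Loose small amber bottle with a black cap, 34 mm diameter, 61 mm tall, a bystander. Origin: centre of its underside.

How it is judged:
By the outcome, as a careful person would: the job done as asked, in the order asked, and still so for the second after the job is handed in, with the robot touching nothing.
It also fails if it takes over 72 s, if anything falls off the work surface, if the arm or the gripper's body presses on something with over 40 N, if the wrist force passes 120 N, or if a joint passes its speed limit or range.

## Robot

A 6-joint arm with a two-finger parallel gripper is mounted at the origin on a cart in front of the work surface, level with it; the furniture and walls round the work are solid. World frame = base frame: x ahead of the robot, y to its left, z up, the work surface at z = 0. Lengths are in m, angles in degrees, forces in N, time in s.
With the tool pointing down it reaches from about 0.4 to 0.825 m from the base axis. Payload 7 kg.
Tool frame: the origin (TCP) lies on the centre line of the jaws, within the pads' length; the fingertips stand 19 mm ahead of it and the grasp point (between the pads) is the TCP; z points along the fingers, y is the line along which they close (so a half turn about z gives the same grasp; the last joint's range is limited). The gripper opens to 88 mm and grips with 3 to 60 N. Pads are 19 mm wide; open, the fingers measure 130 mm over their backs; the gripper's body (78 mm by 193 mm) begins 47 mm behind the grasp point.
Start: joints at [83.371, 20.546, 0.682, 0, -70.136, -16.507], TCP at [0.265, 0.621, 0.246] pointing down, gripper open.
Joint ranges: [-176.03, 176.03], [-82.01, 121.73], [-58.28, 71.71], [-173.87, 95.51], [-174.79, -0.11], [-173.66, 173.66]. Speed limits (degrees/s): [136.94, 136.94, 172.46, 180, 180, 180].

## Interface

Orientations are given as [roll, pitch, yaw] about the fixed x, y, z axes, in that order (R = Rz(yaw) Ry(pitch) Rx(roll)).
In Python, from plant import get_state, capture, close_job gives the robot as it stands.
- The arm moves only by the tool apply_moves, never from a script. Its argument "targets" is a list of rows, each a list of 7 numbers: the opening, from 0 (shut) to 1 (fully open), then the shift along the tool's x, y, z normalised to -1 to 1, where 1 is 1000 mm, then the turn, a rotation vector about the tool's x, y, z normalised to -1 to 1, where 1 is 90 degrees. In form: [[claw, tx, ty, tz, ax, ay, az], ...]. A call has 1 to 20 rows; each row shifts and turns the commanded pose from where the row before left it, along the tool's axes as they then stand; what a row does not reach is not made up. A row lasts 1/12 s, in which the tool goes at most 41.7 mm and 7.16 degrees, less where a joint would pass 70% of its speed; a pose out of reach is approached as far as the arm can. A call with a number of a shift or a turn outside -1 to 1 is refused whole. A call with a gripper value outside its range is refused whole. The fingers move at their own pace and stop on an object; "newtons" is the grip in N (left out, the last holds). Time passes only in rows, so rows that do not move let the fingers close. It gives the time, the measured TCP pose, the force, the opening and the grip force at its end, in the units of the state.
- get_state(): the state, without advancing time (a new reading comes with each control period).
- capture(name): name is "scene" or "top" or "wrist"; returns a dict with "frame" (384x512x3 uint8, red, green, blue), "range_z" (384x512 float32, m along the optical axis (not along the pixel's ray), 0 where there is no reading), "camera_matrix" (3x3 intrinsics, pixels), "T" (4x4, takes a point from camera to world coordinates). Camera axes: x right, y down, z forward; pixel columns grow to the right and rows downward; lengths in m; the calibration is good to about 2 mm. A picture is of the moment at which its call begins.
- close_job(): hands the job in; it is judged then, once.
The state is a dict: "time_s": time; "joints": joint angles; "qd": joint speeds; "joint_torque": joint torques, N m; "tcp_pos": TCP position; "eef_rot": TCP orientation; "contact_force": force on the tool from outside, world axes, zero at the start; "moment": the same for the moment, N m; "gripper_width": finger opening in m; "gripper_force": force on a finger pad.
Only numpy, scipy, OpenCV 4.12 (cv2) and the standard library are available. Lean on these libraries where they do the work, as an engineer would, in place of code of your own. Each camera call takes 0.05 s, during which the arm holds its last target. There are 200 camera calls.

## Working session

There is one attempt and no reset: what is moved stays moved. The work goes in short steps, Python scripts to look and compute and a tool call to move; the robot and the scene stay as the last step left them, time stands still between calls to the robot, and variables do not carry over. Pictures are saved under pics/ and viewed, at most 10 in all, crops included, and the job is handed in when it is done.

Besides the shell and the picture viewer there is one more tool, called by a JSON object that holds its "name" and its "arguments". apply_moves: Moves the arm, as the interface text tells. Scaled input: -1 to 1 covers 1000 mm each way for a shift and 90 degrees each way for a turn. Its arguments: {"type":"object","properties":{"targets":{"type":"array","items":{"type":"array","items":{"type":"number"}}},"newtons":{"type":"number"}},"required":["targets"]}

```bash
mkdir -p pics; cat > h.py <<'E'
import numpy as np, cv2
from plant import get_state, capture, close_job
from scipy.spatial.transform import Rotation as R
def cloud(c):
    z=c["range_z"];K=c["camera_matrix"];v,u=np.indices(z.shape)
    p=np.stack([(u-K[0,2])/K[0,0]*z,(v-K[1,2])/K[1,1]*z,z],-1)
    w=p@c["T"][:3,:3].T+c["T"][:3,3]; w[z==0]=np.nan
    return w
E
python3 - <<'E'
from h import *
ims=[]
for n in("scene","top"):
    c=capture(n); np.savez(n+"0.npz",**c); ims.append(c["frame"]); print(n,c["T"].round(3).tolist())
for n,i in zip(("scene","top"),ims): cv2.imwrite(f"pics/{n}0.png",cv2.resize(i[...,::-1],(800,600)))
print(get_state())
E
```

```text
scene [[-0.748, -0.464, 0.475, 0.125], [-0.664, 0.519, -0.538, 0.245], [0.003, -0.718, -0.696, 0.741], [0.0, 0.0, 0.0, 1.0]]
top [[0.018, -0.982, 0.188, 0.354], [-0.999, -0.013, 0.032, -0.241], [-0.029, -0.188, -0.982, 0.969], [0.0, 0.0, 0.0, 1.0]]
{'time_s': 0.1, 'joints': array([ 8.33703406e+01,  2.05881250e+01,  6.39502004e-01, -1.81151736e-02,
       -7.01344570e+01, -1.65071126e+01]), 'qd': array([-0.04379531, -0.05691624,  0.14713556, -0.02645035, -0.04091901,
        0.03072032]), 'joint_torque': array([-2.46845695e-03, -5.84163237e+01,  2.93749398e+01,  7.01562837e+00,
        1.01862982e-02, -4.32853369e-05]), 'tcp_pos': array([0.26508458, 0.62033716, 0.24470983]), 'eef_rot': array([ 1.79915505e+02, -7.27970301e-03, -2.31429348e+01]), 'contact_force': array([-0.02515255, -0.45563166, -0.26008784]), 'moment': array([ 0.01247472,  0.03026986, -0.04362617]), 'gripper_force': 0.0, 'gripper_width': 0.08782715984703006}
```

View pics/scene0.png

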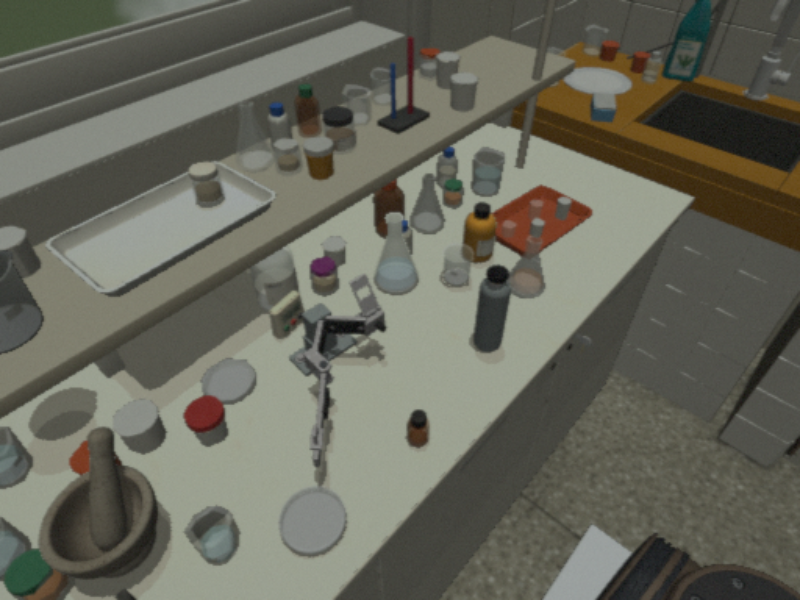

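View pics/top0.png

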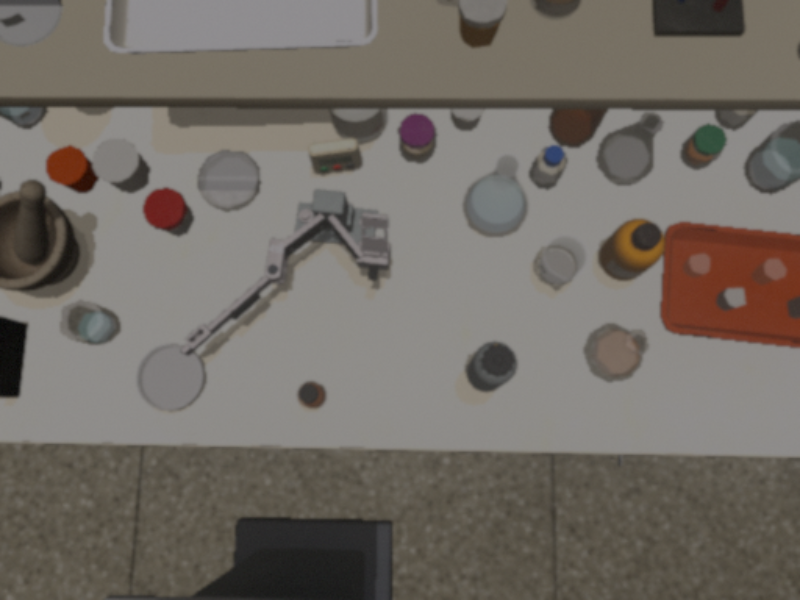

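The scene picture shows the grey cylinder near (490,310), the bracket with its gate open around (330,340), and the amber bottle at (418,428). In the top picture, the cylinder is at (492,365), the pillar at (330,203), and the gate runs from (275,265) to (190,350). The raised hasp is at (375,235), the flask at (495,205), the beaker at (558,265) and the amber bottle at (312,393).

```bash
python3 - <<'E'
from h import *
c=dict(np.load("top0.npz"));w=cloud(c)
def at(u,v): return w[int(v*.64),int(u*.64)].round(3)
for n,p in dict(cylwheel=(497,357),pillar=(330,203),jawL=(300,238),hinge=(275,262),gateend=(190,348),cheekR=(375,262),hasptip=(375,218),amber=(313,390),beaker=(560,262),flask=(507,165),shelf=(400,100),bench=(400,330),bench2=(250,400)).items(): print(n,at(*p))
# heightmap
X=w.reshape(-1,3);X=X[~np.isnan(X).any(1)]
m=(X[:,2]>.02)&(X[:,2]<.2)&(X[:,0]>.2)&(X[:,0]<.75)&(X[:,1]>-.5)&(X[:,1]<.35)
H=np.zeros((550,850),np.uint8)
for x,y,z in X[m]:
    i=int((.75-x)*1000);j=int((.35-y)*1000)
    H[max(i-1,0):i+2,max(j-1,0):j+2]=max(int(z*1250),H[i,j])
cv2.imwrite("pics/H.png",cv2.resize(cv2.applyColorMap(H,2)[:, :],(800,518)))
# crop of raw for detail
cv2.imwrite("pics/crop.png",cv2.resize(c["frame"][110:250,100:270,::-1],(728,600),interpolation=cv2.INTER_CUBIC))
def sel(lo,hi,x0,x1,y0,y1): 
    q=X[(X[:,2]>lo)&(X[:,2]<hi)&(X[:,0]>x0)&(X[:,0]<x1)&(X[:,1]>y0)&(X[:,1]<y1)];return q
q=sel(.15,.18,.3,.5,-.5,-.25);print("wheel",len(q),q.mean(0),q.min(0),q.max(0), cv2.minEnclosingCircle(q[:,:2].astype(np.float32)))
q=sel(.05,.07,.25,.4,-.1,.1);print("amber",len(q),cv2.minEnclosingCircle(q[:,:2].astype(np.float32)) if len(q) else 0)
E
```

```text
cylwheel [ 0.442 -0.323  0.171]
pillar [ 0.642 -0.124  0.096]
jawL [ 0.596 -0.088  0.093]
hinge [ 0.564 -0.059  0.097]
gateend [0.457 0.043 0.088]
cheekR [ 0.566 -0.183  0.095]
hasptip [ 0.606 -0.185  0.149]
amber [ 0.41  -0.107  0.063]
beaker [ 0.592 -0.426  0.001]
flask [ 0.681 -0.341  0.126]
shelf [ 0.73  -0.213  0.196]
bench [ 0.495 -0.212  0.   ]
bench2 [ 0.398 -0.015  0.001]
wheel 323 [ 0.43853571 -0.32348332  0.16964728] [ 0.42193568 -0.34072062  0.15632733] [ 0.45796646 -0.30649444  0.17462742] ((0.439624547958374, -0.32387232780456543), 0.018448853865265846)
amber 13 ((0.39663824439048767, -0.09561590105295181), 0.004383882973343134)
```

View pics/crop.png

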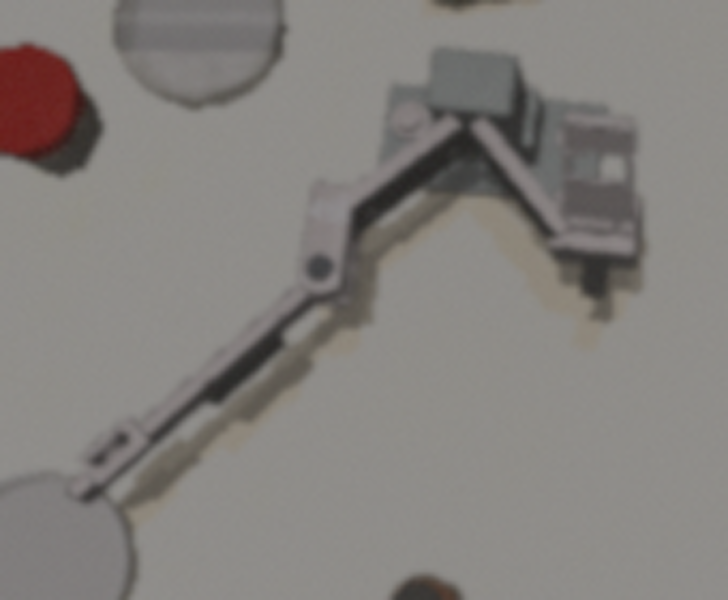

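The crop shows the hinge pin dot at (319,267), the V apex near (468,125) and the hasp hinge barrel from (555,245) to (635,245). The staple is at (108,447) and the gate end at (85,490).

```bash
python3 - <<'E'
from h import *
c=dict(np.load("top0.npz"));K=c["camera_matrix"];T=c["T"]
def ray(a,b,z):
    u=99.5+(a+.5)/4.282;v=109.5+(b+.5)/4.286
    d=T[:3,:3]@np.linalg.inv(K)@[u,v,1];o=T[:3,3];return (o+d*(z-o[2])/d[2])[:2]
P={k:ray(*p) for k,p in dict(pin=(319,267,.098),hasp=(596,241,.097),Lbl=(300,284,.097),Ltl=(313,183,.097),Ltr=(356,186,.097),Jl0=(355,213,.094),Jl1=(462,128,.094),Jr0=(474,122,.094),Jr1=(553,236,.094),Jr0b=(492,124,.094),staple=(108,447,.113),gend=(85,490,.088),hl=(568,120,.147),hr=(636,120,.147)).items()}
for k,p in P.items(): print(k,p.round(4))
d=P["hasp"]-P["pin"];yaw=np.arctan2(d[1],d[0])-np.arctan2(-122,34);print("yaw pin-hasp",np.degrees(yaw),np.linalg.norm(d))
d=P["Jl1"]-P["Jl0"];print("left jaw dir",np.degrees(np.arctan2(d[1],d[0]))+45)
d=P["Jr0b"]-P["Jr1"];print("right jaw dir",np.degrees(np.arctan2(d[1],d[0]))-45,"expect +45")
d=P["Ltl"]-P["Lbl"];print("Lcheek",np.degrees(np.arctan2(d[1],d[0])),np.linalg.norm(d))
for yaw in(-.1,-.05,0,.05,.1,.15):
    r=np.array([[np.cos(yaw),-np.sin(yaw)],[np.sin(yaw),np.cos(yaw)]]);print(yaw,(P["pin"]-r@[-.036,.056]).round(4),(P["hasp"]-r@[-.002,-.066]).round(4))
g=P["gend"]-P["pin"];print("gate dir",np.degrees(np.arctan2(g[1],g[0])),np.linalg.norm(g),np.linalg.norm(P["staple"]-P["pin"]))
w=cloud(c)
for z0,z1,n in((.085,.105,'j'),):
  X=w.reshape(-1,3);q=X[(X[:,2]>z0)&(X[:,2]<z1)&(X[:,0]>.45)&(X[:,0]<.68)&(X[:,1]>-.22)&(X[:,1]<.06)]
  print(len(q),q.min(0),q.max(0))
# clearances: shelf edge/heights
q=X[(X[:,2]>.18)&(X[:,2]<.6)&(X[:,0]>.5)&(abs(X[:,1]+.1)<.2)];print("shelf xmin",np.nanmin(q[:,0]),np.nanmedian(q[:,2]))
s=dict(np.load("scene0.npz"));S=cloud(s).reshape(-1,3)
q=S[(S[:,2]>.145)&(S[:,2]<.18)&(S[:,0]>.38)&(S[:,0]<.5)&(S[:,1]>-.4)&(S[:,1]<-.25)];print("wheel scene",len(q),q.mean(0),cv2.minEnclosingCircle(q[:,:2].astype(np.float32)))
q=S[(S[:,2]>.18)&(S[:,2]<.6)&(S[:,0]>.5)&(abs(S[:,1]+.1)<.2)];print("shelf scene",q.min(0),q.max(0))
E
```

```text
pin [ 0.5545 -0.0562]
hasp [ 0.5681 -0.1804]
Lbl [ 0.5468 -0.0478]
Ltl [ 0.5937 -0.0512]
Ltr [ 0.5925 -0.0709]
Jl0 [ 0.5806 -0.0704]
Jl1 [ 0.6211 -0.1176]
Jr0 [ 0.624 -0.123]
Jr1 [ 0.5709 -0.1607]
Jr0b [ 0.6231 -0.1313]
staple [0.4697 0.0289]
gend [0.4536 0.0457]
hl [ 0.6089 -0.1705]
hr [ 0.6092 -0.1996]
yaw pin-hasp -9.310529798105376 0.12493057573442967
left jaw dir -4.369468522510886
right jaw dir -15.60879263842552 expect +45
Lcheek -4.203813404196096 0.04701763061126392
-0.1 [ 0.5847 -0.1155] [ 0.5767 -0.1149]
-0.05 [ 0.5876 -0.1139] [ 0.5734 -0.1145]
0 [ 0.5905 -0.1122] [ 0.5701 -0.1144]
0.05 [ 0.5932 -0.1103] [ 0.5668 -0.1143]
0.1 [ 0.5959 -0.1083] [ 0.5635 -0.1145]
0.15 [ 0.5984 -0.1062] [ 0.5602 -0.1148]
gate dir 134.70083592627617 0.1433306940269024 0.12005498570531346
1598 [ 0.45139562 -0.19923195  0.08502143] [0.66029421 0.05415948 0.10495968]
shelf xmin 0.7287937685958541 0.19961297242426146
wheel scene 197 [ 0.43985801 -0.31994695  0.16217082] ((0.4408491849899292, -0.3240123689174652), 0.019013602286577225)
shelf scene [ 0.73155374 -0.29998773  0.18003804] [1.15712683 0.09998668 0.41200382]
```

{"name": "apply_moves", "arguments": {"targets": [[1,0,0,-0.003,0,0,0.0756],[1,0,0,-0.003,0,0,0.0756],[1,0,0,-0.003,0,0,0.0756],[1,0,0,-0.003,0,0,0.0756],[1,0,0,-0.003,0,0,0.0756],[1,0,0,-0.003,0,0,0.0756],[1,0,0,-0.003,0,0,0.0756],[1,0,0,-0.003,0,0,0.0756],[1,0,0,-0.003,0,0,0.0756],[1,0,0,-0.003,0,0,0.0756],[1,0,0,-0.003,0,0,0.0756],[1,0,0,0,0,0,0]]}}

```text
time_s: 1.1
tcp_pos: [0.2652, 0.6207, 0.2787]
eef_rot: [-180.0, 0.0, -98.3]
contact_force: [0.8, 0.7, 0.5]
gripper_width: 0.0877
gripper_force: 0.0
```

{"name": "apply_moves", "arguments": {"targets": [[1,0.0348,-0.0163,0,0,0,0],[1,0.0348,-0.0163,0,0,0,0],[1,0.0348,-0.0163,0,0,0,0],[1,0.0348,-0.0163,0,0,0,0],[1,0.0348,-0.0163,0,0,0,0],[1,0.0348,-0.0163,0,0,0,0],[1,0.0348,-0.0163,0,0,0,0],[1,0.0348,-0.0163,0,0,0,0],[1,0.0348,-0.0163,0,0,0,0],[1,0.0348,-0.0163,0,0,0,0],[1,0.0348,-0.0163,0,0,0,0],[1,0.0348,-0.0163,0,0,0,0],[1,0.0348,-0.0163,0,0,0,0],[1,0.0348,-0.0163,0,0,0,0],[1,0.0348,-0.0163,0,0,0,0],[1,0.0348,-0.0163,0,0,0,0],[1,0.0348,-0.0163,0,0,0,0],[1,0.0348,-0.0163,0,0,0,0],[1,0.0348,-0.0163,0,0,0,0],[1,0.0348,-0.0163,0,0,0,0]]}}

```text
time_s: 2.77
tcp_pos: [0.4914, -0.1158, 0.2784]
eef_rot: [-180.0, 0.0, -97.7]
contact_force: [0.3, 0.2, 0.9]
gripper_width: 0.0875
gripper_force: 0.0
```

```bash
python3 - <<'E'
from h import *
c=capture("wrist");np.savez("wrist1.npz",**c);print(c["T"].round(3).tolist());s=get_state();print(s["tcp_pos"],s["eef_rot"],s["joints"])
cv2.imwrite("pics/wrist1.png",cv2.resize(c["frame"][...,::-1],(800,600),interpolation=cv2.INTER_CUBIC))
E
```

```text
[[-0.991, 0.129, 0.035, 0.481], [0.134, 0.958, 0.255, -0.183], [-0.001, 0.257, -0.966, 0.418], [0.0, 0.0, 0.0, 1.0]]
[ 0.49270538 -0.12056943  0.2779568 ] [ 1.79956648e+02 -1.14766910e-01 -9.78464184e+01] [  8.54167466   3.3879849  -17.15462679   0.10446842 -69.53139114
 -16.42473166]
```

View pics/wrist1.png

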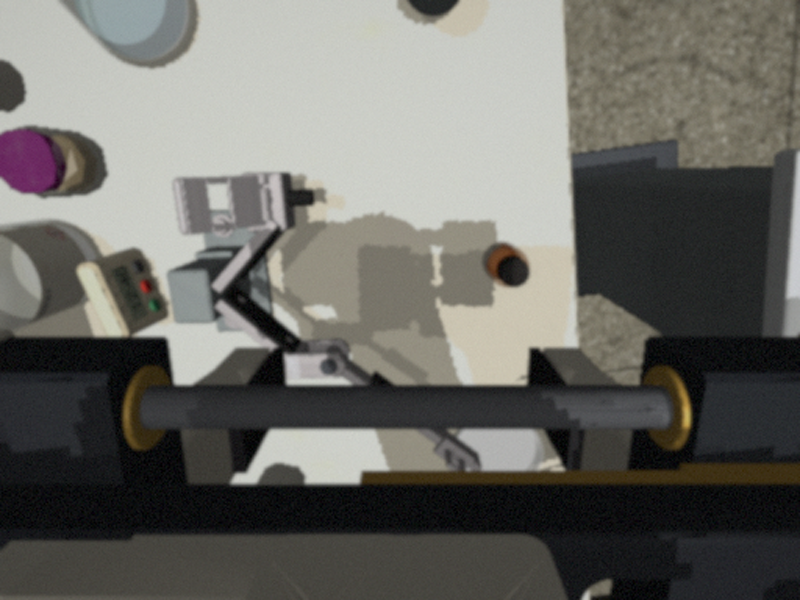

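The wrist picture shows the hasp upright and leaning back, with its hinge barrel at (283,202). The V inner apex is near (228,290), the gate pin at (329,366), the staple at (455,452) and the amber bottle at (510,268).

```bash
python3 - <<'E'
from h import *
c=dict(np.load("wrist1.npz"));K=c["camera_matrix"];T=c["T"]
def ray(a,b,z):
    d=T[:3,:3]@np.linalg.inv(K)@[(a+.5)*.64-.5,(b+.5)*.64-.5,1];o=T[:3,3];return (o+d*(z-o[2])/d[2])[:2]
P={k:ray(*p) for k,p in dict(pin=(329,366,.098),hasp=(283,202,.097),apex=(226,292,.094),jr=(288,232,.094),jl=(300,345,.094),hasptl=(175,180,.147),haspbl=(181,234,.147),amber=(513,271,.061),pl1=(168,270,.094),pl2=(173,322,.094)).items()}
for k,p in P.items(): print(k,p.round(4))
a=lambda p,q:np.degrees(np.arctan2(*(P[q]-P[p])[::-1]))
print("pin-hasp yaw",a("pin","hasp")-np.degrees(np.arctan2(-122,34)),np.linalg.norm(P["hasp"]-P["pin"]))
print("hasp edge yaw",a("haspbl","hasptl")+90,a("jr","apex")-45,a("jl","apex")+45)
print("pillar yaw",a("pl2","pl1")+90)
# fit from hasp,pin,apex,
A=np.array([[-.036,.056],[-.002,-.066],[.035,0]]);
for names in(["pin","hasp","apex"],["pin","hasp"]):
    B=np.array([P[n] for n in names]);Am=A[:len(B)]
    a0=Am-Am.mean(0);b0=B-B.mean(0);th=np.arctan2((a0[:,0]*b0[:,1]-a0[:,1]*b0[:,0]).sum(),(a0*b0).sum())
    r=np.array([[np.cos(th),-np.sin(th)],[np.sin(th),np.cos(th)]]);t=B.mean(0)-r@Am.mean(0);print(np.degrees(th),t,(Am@r.T+t-B).round(4).tolist())
w=cloud(c);X=w.reshape(-1,3)
q=X[(X[:,2]>.088)&(X[:,2]<.1)&(X[:,0]>.53)&(X[:,0]<.68)&(X[:,1]>-.22)&(X[:,1]<.0)];print(len(q),np.median(q[:,2]))
# edges of hasp from depth
q=X[(X[:,2]>.1)&(X[:,2]<.16)&(X[:,0]>.55)&(X[:,0]<.66)&(X[:,1]>-.22)&(X[:,1]<-.14)];r=cv2.minAreaRect(q[:,:2].astype(np.float32));print("hasp rect",r,q[:,2].max())
E
```

```text
pin [ 0.5557 -0.0566]
hasp [ 0.5657 -0.177 ]
apex [ 0.6194 -0.1207]
jr [ 0.5672 -0.1566]
jl [ 0.5748 -0.0742]
hasptl [ 0.6102 -0.198 ]
haspbl [ 0.6146 -0.1681]
amber [ 0.409  -0.1009]
pl1 [ 0.6561 -0.1417]
pl2 [ 0.6627 -0.1039]
pin-hasp yaw -10.811873664741327 0.120813325099886
hasp edge yaw -8.387570278305077 -10.469006993724314 -1.2003866615957577
pillar yaw -9.763433125701383
-10.43066789520386 [ 0.58187551 -0.11499954] [[0.0009, 0.0032], [0.0022, -0.0025], [-0.0031, -0.0007]]
-10.811873664741322 [ 0.58033564 -0.11546173] [[-0.0002, 0.0029], [0.0002, -0.0029]]
3373 0.09414753603691989
hasp rect ((0.5948469638824463, -0.18226319551467896), (0.03245363384485245, 0.03769044578075409), 85.40316772460938) 0.15066214580272974
```

{"name": "apply_moves", "arguments": {"targets": [[1,0,0,0,0,0,0.017],[1,0.0349,0.003,0,0,0,0],[1,0.0349,0.003,0,0,0,0],[1,0.0349,0.003,0,0,0,0],[1,0.0349,0.003,0,0,0,0],[1,0.0349,0.003,0,0,0,0],[1,0.0349,0.003,0,0,0,0],[1,0,0,0,0,0,0],[1,0,0,0,0,0,0],[1,0,0,0,0,0,0]]}}

```text
time_s: 3.65
tcp_pos: [0.4388, -0.3174, 0.2781]
eef_rot: [180.0, 0.0, -99.4]
contact_force: [-0.6, 0.6, 0.0]
gripper_width: 0.088
gripper_force: 0.0
```

```bash
python3 - <<'E'
from h import *
s=get_state();print(s["tcp_pos"],s["eef_rot"],s["joints"])
c=capture("wrist");w=cloud(c).reshape(-1,3)
q=w[(w[:,2]>.12)&(w[:,2]<.18)&(w[:,0]>.38)&(w[:,0]<.5)&(w[:,1]>-.42)&(w[:,1]<-.25)]
print(len(q)); 
if len(q): print(q.mean(0),q.min(0),q.max(0))
y=np.radians(s["eef_rot"][2]);d=np.array([.440,-.324])-s["tcp_pos"][:2]
print("tool xy",np.cos(y)*d[0]+np.sin(y)*d[1],np.sin(y)*d[0]-np.cos(y)*d[1])
E
```

```text
[ 0.43875377 -0.31739514  0.27812106] [ 1.79960803e+02  1.89564893e-02 -9.94329511e+01] [-1.51489635e+01  6.79972133e+00 -1.32523487e+01 -1.59194238e-02
 -6.99888207e+01  5.72147184e+00]
2170
[ 0.44004194 -0.32991567  0.1566694 ] [ 0.41652222 -0.34924248  0.12011692] [ 0.46594605 -0.30379929  0.171825  ]
tool xy 0.006311298960599111 -0.0023118697145365014
```

{"name": "apply_moves", "arguments": {"targets": [[1,0.0063,-0.002,0,0,0,0],[1,0,0,0.035,0,0,0],[1,0,0,0.035,0,0,0],[1,0,0,0.035,0,0,0],[1,0,0,0.025,0,0,0],[1,0,0,0.012,0,0,0],[1,0,0,0.008,0,0,0],[1,0,0,0,0,0,0],[1,0,0,0,0,0,0],[0.4,0,0,0,0,0,0],[0.4,0,0,0,0,0,0],[0.4,0,0,0,0,0,0],[0.4,0,0,0,0,0,0],[0.4,0,0,0,0,0,0],[0.4,0,0,0,0,0,0]], "newtons": 20}}

```text
time_s: 4.95
tcp_pos: [0.4401, -0.324, 0.1289]
eef_rot: [-180.0, -0.0, -99.5]
contact_force: [0.0, 0.5, 0.7]
gripper_width: 0.0531
gripper_force: 0.3
```

{"name": "apply_moves", "arguments": {"targets": [[0.4,0,0,0,0,0,0],[0.4,0,0,0,0,0,0],[0.4,0,0,0,0,0,0],[0.4,0,0,0,0,0,0],[0.4,0,0,-0.003,0,0,0],[0.4,0,0,-0.003,0,0,0],[0.4,0,0,-0.002,0,0,0],[0.4,0,0,0,0,0,0],[0.4,0,0,0,0,0,0]], "newtons": 25}}

```text
time_s: 5.7
tcp_pos: [0.4398, -0.3238, 0.1364]
eef_rot: [180.0, 0.0, -99.5]
contact_force: [-1.0, 0.5, -4.5]
gripper_width: 0.0494
gripper_force: 25.0
```

{"name": "apply_moves", "arguments": {"targets": [[0.4,-0.015,0,0,0,0,0],[0.4,-0.03,0,0,0,0,0],[0.4,-0.03,0,0,0,0,0],[0.4,-0.03,0,0,0,0,0],[0.4,-0.03,0,0,0,0,0],[0.4,-0.03,0,0,0,0,0],[0.4,-0.03,0,0,0,0,0],[0.4,-0.02,0,0,0,0,0],[0.4,-0.0145,0,0,0,0,0],[0.4,0,0,0,0,0,0],[0.4,0,-0.02,0,0,0,0],[0.4,0,-0.015,0,0,0,0],[0.4,0,0,0,0,0,0],[0.4,0,0,0,0,0,0],[0.4,0,0,0,0,0,0]]}}

```text
time_s: 6.95
tcp_pos: [0.5115, -0.1037, 0.136]
eef_rot: [179.9, -0.0, -99.6]
contact_force: [-0.2, 0.4, -4.6]
gripper_width: 0.0494
gripper_force: 25.0
```

```bash
python3 - <<'E'
from h import *
s=get_state();print(s["tcp_pos"],s["eef_rot"],s["joints"],s["contact_force"])
for n in("wrist","top"):
    c=capture(n);np.savez(n+"2.npz",**c)
    f=c["frame"] if n=="wrist" else c["frame"][90:260,100:330]
    cv2.imwrite(f"pics/{n}2.png",cv2.resize(f[...,::-1],(800,600),interpolation=cv2.INTER_CUBIC))
E
```

```text
[ 0.51151867 -0.10371929  0.13601673] [ 1.79909839e+02 -1.27354190e-02 -9.95546149e+01] [ 1.00846477e+01  1.20836871e+01 -2.69479435e+01 -2.35392111e-02
 -5.10575682e+01 -1.96244630e+01] [-0.20638038  0.35812351 -4.58789464]
```

View pics/wrist2.png

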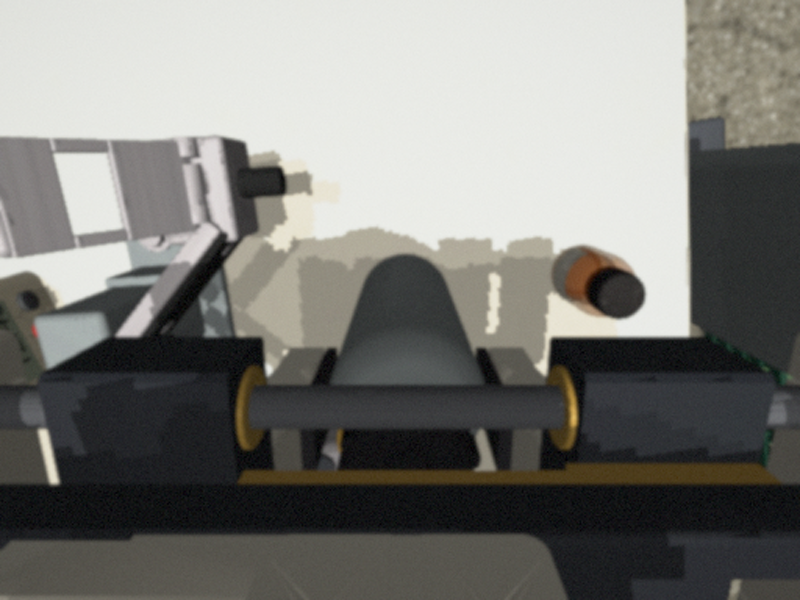

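The wrist picture shows the cylinder upright in the fingers at (405,330). The hasp barrel is at (192,185), and the amber bottle stands clear at (612,290). Next I lower the cylinder and slide it in.

{"name": "apply_moves", "arguments": {"targets": [[0.4,0,0,0.004,0,0,0],[0.4,0,0,0.002,0,0,0],[0.4,0,0,0.001,0,0,0],[0.4,0,0,0,0,0,0],[0.4,0,0,0,0,0,0]]}}

```text
time_s: 7.47
tcp_pos: [0.5123, -0.1034, 0.1295]
eef_rot: [180.0, -0.0, -99.5]
contact_force: [1.1, -1.1, -3.6]
gripper_width: 0.0496
gripper_force: 25.0
```

{"name": "apply_moves", "arguments": {"targets": [[0.4,0,-0.01,0,0,0,0],[0.4,0,-0.01,0,0,0,0],[0.4,0,-0.01,0,0,0,0],[0.4,0,-0.01,0,0,0,0],[0.4,0,-0.01,0,0,0,0],[0.4,0,-0.006,0,0,0,0],[0.4,0,-0.004,0,0,0,0],[0.4,0,0,0,0,0,0],[0.4,0,0,0,0,0,0]]}}

```text
time_s: 8.22
tcp_pos: [0.5714, -0.1133, 0.1292]
eef_rot: [180.0, -0.0, -99.5]
contact_force: [-1.2, -0.5, -4.2]
gripper_width: 0.0497
gripper_force: 25.0
```

{"name": "apply_moves", "arguments": {"targets": [[0.4,0,-0.002,0,0,0,0],[0.4,0,-0.002,0,0,0,0],[0.4,0,-0.002,0,0,0,0],[0.4,0,0,0,0,0,0],[0.4,0,0,0,0,0,0]]}}

```text
time_s: 8.63
tcp_pos: [0.5776, -0.1142, 0.1296]
eef_rot: [-180.0, 0.0, -99.5]
contact_force: [-0.3, -0.2, -4.9]
gripper_width: 0.0493
gripper_force: 25.0
```

{"name": "apply_moves", "arguments": {"targets": [[0.4,0,-0.002,0,0,0,0],[0.4,0,-0.001,0,0,0,0],[0.4,0,0,0,0,0,0],[0.4,0,0,0,0,0,0]]}}

```text
time_s: 8.97
tcp_pos: [0.5805, -0.1148, 0.1295]
eef_rot: [180.0, -0.0, -99.5]
contact_force: [-0.5, -0.4, -3.8]
gripper_width: 0.0493
gripper_force: 25.0
```

{"name": "apply_moves", "arguments": {"targets": [[0.4,0,-0.001,0,0,0,0],[0.4,0,-0.001,0,0,0,0],[0.4,0,0,0,0,0,0],[0.4,0,0,0,0,0,0]]}}

```text
time_s: 9.3
tcp_pos: [0.5825, -0.1151, 0.1296]
eef_rot: [-180.0, 0.0, -99.5]
contact_force: [0.4, 0.2, -4.9]
gripper_width: 0.0493
gripper_force: 25.0
```

{"name": "apply_moves", "arguments": {"targets": [[0.4,0,-0.001,0,0,0,0],[0.4,0,-0.001,0,0,0,0],[0.4,0,0,0,0,0,0],[0.4,0,0,0,0,0,0]]}}

```text
time_s: 9.63
tcp_pos: [0.5845, -0.1154, 0.1296]
eef_rot: [-180.0, 0.0, -99.5]
contact_force: [0.6, -0.2, -3.6]
gripper_width: 0.0499
gripper_force: 25.0
```

{"name": "apply_moves", "arguments": {"targets": [[0.4,0,-0.001,0,0,0,0],[0.4,0,-0.001,0,0,0,0],[0.4,0,0,0,0,0,0],[0.4,0,0,0,0,0,0]]}}

```text
time_s: 9.97
tcp_pos: [0.5864, -0.1157, 0.1295]
eef_rot: [180.0, 0.0, -99.5]
contact_force: [-0.9, 0.9, -4.5]
gripper_width: 0.0494
gripper_force: 25.0
```

```bash
python3 - <<'E'
from h import *
s=get_state();print(s["tcp_pos"],s["contact_force"],s["moment"])
c=capture("wrist");np.savez("wrist3.npz",**c)
cv2.imwrite("pics/wrist3.png",cv2.resize(c["frame"][60:300,:320,::-1],(800,600),interpolation=cv2.INTER_CUBIC))
E
```

```text
[ 0.58635569 -0.11567392  0.1294906 ] [-0.86936748  0.94163851 -4.47923395] [ 0.39994347  0.12319366 -0.04182733]
```

View pics/wrist3.png

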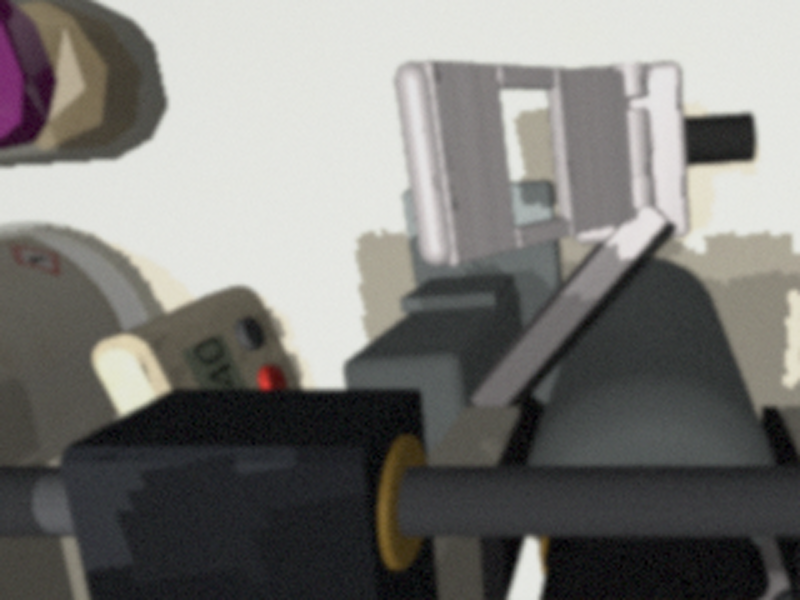

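The picture shows the cylinder at (640,380) inside the V, almost touching the right jaw, which runs from (500,390) to (655,225). I keep going until there is contact force.

{"name": "apply_moves", "arguments": {"targets": [[0.4,0,-0.001,0,0,0,0],[0.4,0,-0.0005,0,0,0,0],[0.4,0,0,0,0,0,0],[0.4,0,0,0,0,0,0]]}}

```text
time_s: 10.35
tcp_pos: [0.5869, -0.1157, 0.1292]
eef_rot: [179.9, 0.0, -99.5]
contact_force: [-3.2, 3.4, -1.9]
gripper_width: 0.0499
gripper_force: 25.0
```

{"name": "apply_moves", "arguments": {"targets": [[0.4,0,-0.001,0,0,0,0],[0.4,0,-0.0005,0,0,0,0],[0.4,0,0,0,0,0,0],[0.4,0,0,0,0,0,0]]}}

```text
time_s: 10.68
tcp_pos: [0.5873, -0.1157, 0.1289]
eef_rot: [179.8, 0.0, -99.5]
contact_force: [-7.5, 4.9, -1.5]
gripper_width: 0.0494
gripper_force: 25.0
```

{"name": "apply_moves", "arguments": {"targets": [[0.4,-0.001,0,0,0,0,0],[0.4,0,0,0,0,0,0],[0.4,0,0,0,0,0,0]]}}

```text
time_s: 10.93
tcp_pos: [0.5879, -0.115, 0.1289]
eef_rot: [179.8, -0.0, -99.5]
contact_force: [-5.0, 2.6, -1.9]
gripper_width: 0.0492
gripper_force: 25.0
```

{"name": "apply_moves", "arguments": {"targets": [[0.4,-0.001,0,0.0005,0,0,0],[0.4,0,0,0,0,0,0],[0.4,0,0,0,0,0,0]]}}

```text
time_s: 11.18
tcp_pos: [0.5881, -0.1147, 0.1288]
eef_rot: [179.8, -0.1, -99.5]
contact_force: [-5.6, -0.9, 0.0]
gripper_width: 0.0495
gripper_force: 25.0
```

{"name": "apply_moves", "arguments": {"targets": [[0.4,0.0003,0.0005,0,0,0,0],[0.4,0,0,0,0,0,0],[0.4,0,0,0,0,0,0],[0.4,0,0,0,0,0,0]], "newtons": 5}}

```text
time_s: 11.52
tcp_pos: [0.5883, -0.1148, 0.129]
eef_rot: [179.9, -0.0, -99.5]
contact_force: [-5.8, -0.5, -1.3]
gripper_width: 0.0499
gripper_force: 5.0
```

{"name": "apply_moves", "arguments": {"targets": [[0.6,0,0,0,0,0,0],[0.65,0,0,0,0,0,0],[0.7,0,0,0,0,0,0],[0.75,0,0,0,0,0,0],[0.75,0,0,0,0,0,0],[0.75,0,0,0,0,0,0]]}}

```text
time_s: 12.02
tcp_pos: [0.5897, -0.1144, 0.1294]
eef_rot: [-179.9, 0.0, -99.5]
contact_force: [0.6, -0.1, 0.4]
gripper_width: 0.0658
gripper_force: 0.0
```

{"name": "apply_moves", "arguments": {"targets": [[0.75,0,0,-0.01,0,0,0],[0.75,0,0,-0.03,0,0,0],[0.75,0,0,-0.03,0,0,0],[0.75,0,0,-0.03,0,0,0],[1,0,0,-0.02,0,0,0],[1,-0.03,0.025,0,0,0,0],[1,-0.03,0.025,0,0,0,0],[1,-0.03,0.025,0,0,0,0],[1,-0.03,0.025,0,0,0,0],[1,-0.03,0.025,0,0,0,0],[1,-0.02,0.025,0,0,0,0],[1,0,0.024,0,0,0,0],[1,0,0,0,0,0,0],[1,0,0,0,0,0,0]]}}

```text
time_s: 13.18
tcp_pos: [0.4452, 0.0826, 0.2504]
eef_rot: [-179.9, 0.1, -99.4]
contact_force: [0.6, 0.5, 1.0]
gripper_width: 0.0875
gripper_force: 0.0
```

```bash
cat >> h.py <<'E'
O=np.array([.587,-.115]);Y=np.radians(-9.5);RB=np.array([[np.cos(Y),-np.sin(Y)],[np.sin(Y),np.cos(Y)]])
def tob(p): return (np.asarray(p)[...,:2]-O)@RB   # world->bracket
E
python3 - <<'E'
from h import *
s=get_state();print(s["tcp_pos"],tob(s["tcp_pos"]),s["eef_rot"])
c=capture("top");np.savez("top4.npz",**c)
cv2.imwrite("pics/top4.png",cv2.resize(c["frame"][90:270,70:310,::-1],(800,600),interpolation=cv2.INTER_CUBIC))
X=cloud(c).reshape(-1,3);b=tob(X)
q=X[(X[:,2]>.15)&(X[:,2]<.18)&(np.hypot(*b.T)<.05)];print("wheel",len(q),q[:,2].max(),cv2.minEnclosingCircle(q[:,:2].astype(np.float32)))
X=cloud(dict(np.load("top0.npz"))).reshape(-1,3);b=tob(X)
m=(X[:,2]>.06)&(X[:,2]<.2)&(b[:,0]>-.29)&(b[:,0]<-.06)&(b[:,1]>.12)&(b[:,1]<.24);print("obstacles",m.sum(), b[m].min(0) if m.any() else 0,b[m].max(0) if m.any() else 0)
E
```

```text
[0.44520166 0.08256953 0.25044918] [-0.17246204  0.17145651] [-1.79887075e+02  9.34708155e-02 -9.93667254e+01]
wheel 300 0.17346974259035208 ((0.5840466022491455, -0.11530177295207977), 0.017873041331768036)
obstacles 167 [-0.16318813  0.12005005] [-0.12316552  0.1450687 ]
```

View pics/top4.png

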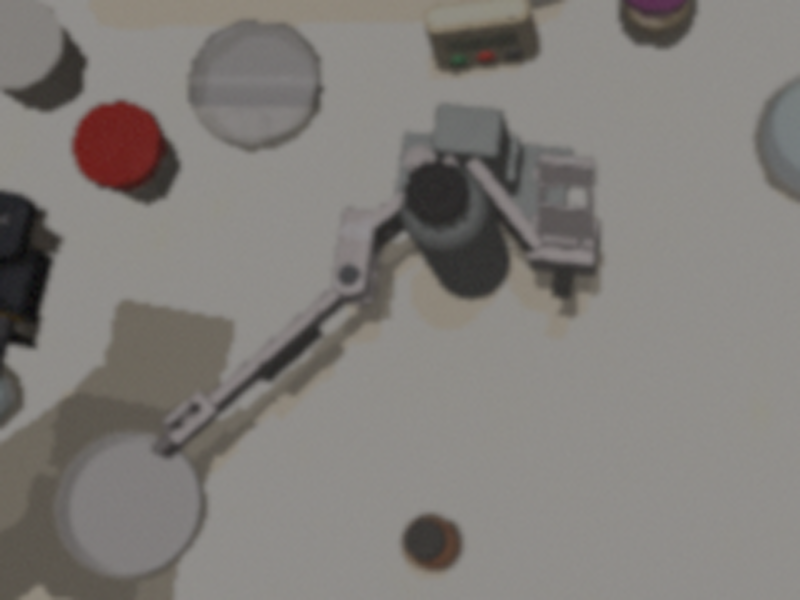

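The top picture shows the cylinder home in the V at (440,195), with the gate running from (348,273) to (165,447). The amber bottle is undisturbed at (432,540). Next I plan the push arc.

```bash
python3 - <<'E'
from h import *
O[:]=[.585,-.115]
t=tob(get_state()["tcp_pos"]);pos=t.copy();acc=[]
for th in list(range(134,7,-9))+[8,4]:
    a=np.radians(th);n=np.array([np.cos(a),-np.sin(a)]);d=np.array([-np.sin(a),-np.cos(a)])
    s=.0105*abs(n[0])+.0095*abs(n[1])
    F=np.array([-.036,.056])+.136*d-n*(.004+s);T=F-[.0545,0]
    m=np.round(T-pos,3);pos=pos+m;acc.append([1,-m[1],-m[0]]);print(th,acc[-1],T.round(3))
E
```

```text
134 [1, np.float64(0.008), np.float64(0.006)] [-0.176  0.164]
125 [1, np.float64(0.015), np.float64(0.016)] [-0.192  0.149]
116 [1, np.float64(0.018), np.float64(0.013)] [-0.205  0.131]
107 [1, np.float64(0.019), np.float64(0.011)] [-0.216  0.111]
98 [1, np.float64(0.022), np.float64(0.007)] [-0.223  0.09 ]
89 [1, np.float64(0.022), np.float64(0.004)] [-0.227  0.067]
80 [1, np.float64(0.02), np.float64(0.0)] [-0.227  0.047]
71 [1, np.float64(0.02), np.float64(-0.002)] [-0.224  0.027]
62 [1, np.float64(0.02), np.float64(-0.006)] [-0.219  0.007]
53 [1, np.float64(0.019), np.float64(-0.009)] [-0.21  -0.012]
44 [1, np.float64(0.018), np.float64(-0.012)] [-0.198 -0.029]
35 [1, np.float64(0.016), np.float64(-0.014)] [-0.183 -0.045]
26 [1, np.float64(0.013), np.float64(-0.018)] [-0.166 -0.059]
17 [1, np.float64(0.011), np.float64(-0.019)] [-0.146 -0.069]
8 [1, np.float64(0.007), np.float64(-0.022)] [-0.125 -0.076]
8 [1, np.float64(0.0), np.float64(0.0)] [-0.125 -0.076]
4 [1, np.float64(0.002), np.float64(-0.01)] [-0.115 -0.079]
```

```bash
python3 - <<'E'
from h import *
O[:]=[.585,-.115]
t=tob(get_state()["tcp_pos"])+[.05,0];pos=t.copy()
for th in list(range(134,34,-9))+[38]:
    a=np.radians(th);n=np.array([np.cos(a),-np.sin(a)]);d=np.array([-np.sin(a),-np.cos(a)])
    s=.021*abs(n[0])+.0095*abs(n[1])
    T=np.array([-.036,.056])+.136*d-n*(.004+s)
    m=np.round(T-pos,3);pos=pos+m;print(th,-m[1],-m[0],T.round(3),(O+RB@T).round(3))
E
```

```text
134 0.003 -0.004 [-0.116  0.169] [0.498 0.071]
125 0.015 0.018 [-0.134  0.154] [0.478 0.058]
116 0.019 0.015 [-0.149  0.135] [0.461 0.043]
107 0.021 0.012 [-0.16   0.114] [0.446 0.024]
98 0.023 0.008 [-0.168  0.091] [0.434 0.003]
89 0.023 0.003 [-0.172  0.067] [ 0.426 -0.02 ]
80 0.019 0.001 [-0.173  0.049] [ 0.423 -0.038]
71 0.018 -0.002 [-0.171  0.03 ] [ 0.421 -0.057]
62 0.019 -0.004 [-0.167  0.012] [ 0.423 -0.076]
53 0.018 -0.008 [-0.159 -0.006] [ 0.427 -0.095]
44 0.018 -0.01 [-0.149 -0.024] [ 0.434 -0.114]
35 0.016 -0.013 [-0.136 -0.04 ] [ 0.444 -0.132]
38 -0.005 0.005 [-0.141 -0.035] [ 0.441 -0.126]
```

{"name": "apply_moves", "arguments": {"targets": [[0.5,0,-0.025,0,0,0,0],[0,0,-0.025,0,0,0,0],[0,0,0,0.03,0,0,0],[0,0,0,0.03,0,0,0],[0,0,0,0.03,0,0,0],[0,0,0,0.03,0,0,0],[0,0,0,0.02,0,0,0],[0,0,0,0.016,0,0,0],[0,0,0,0,0,0,0],[0,0,0,0,0,0,0],[0,0,0,0,0,0,0],[0,0,0,0,0,0,0]]}}

```text
time_s: 14.23
tcp_pos: [0.4961, 0.0739, 0.0944]
eef_rot: [-179.9, 0.1, -99.5]
contact_force: [-0.2, 0.7, 0.2]
gripper_width: 0.0131
gripper_force: 0.0
```

{"name": "apply_moves", "arguments": {"targets": [[0,0.003,-0.004,0,0,0,0],[0,0.015,0.018,0,0,0,0],[0,0.019,0.015,0,0,0,0],[0,0.021,0.012,0,0,0,0],[0,0.023,0.008,0,0,0,0],[0,0,0,0,0,0,0],[0,0,0,0,0,0,0]]}}

```text
time_s: 14.82
tcp_pos: [0.4334, 0.0012, 0.0941]
eef_rot: [-179.9, 0.1, -99.6]
contact_force: [0.1, 0.2, 0.1]
gripper_width: 0.0003
gripper_force: 0.0
```

{"name": "apply_moves", "arguments": {"targets": [[0,0.012,0.002,0,0,0,0],[0,0.011,0.001,0,0,0,0],[0,0.019,0.001,0,0,0,0],[0,0.018,-0.002,0,0,0,0],[0,0.019,-0.004,0,0,0,0],[0,0.018,-0.008,0,0,0,0],[0,0.018,-0.01,0,0,0,0],[0,0.011,-0.008,0,0,0,0],[0,0,0,0,0,0,0],[0,0,0,0,0,0,0],[0,0,0,0,0,0,0]]}}

```text
time_s: 15.73
tcp_pos: [0.4396, -0.127, 0.0929]
eef_rot: [180.0, -0.0, -99.5]
contact_force: [1.0, -0.1, 0.4]
gripper_width: 0.0003
gripper_force: 0.0
```

```bash
python3 - <<'E'
from h import *
s=get_state();print(s["tcp_pos"],tob(s["tcp_pos"]),s["joints"])
c=capture("top")
cv2.imwrite("pics/top5.png",cv2.resize(c["frame"][90:270,70:310,::-1],(800,600),interpolation=cv2.INTER_CUBIC))
E
```

```text
[ 0.43961895 -0.12702585  0.09290081] [-0.14337497 -0.03618582] [ 8.65705293e+00  9.61998670e+00 -3.75462985e+01 -1.17233228e-02
 -4.28664053e+01 -1.81921068e+01]
```

View pics/top5.png

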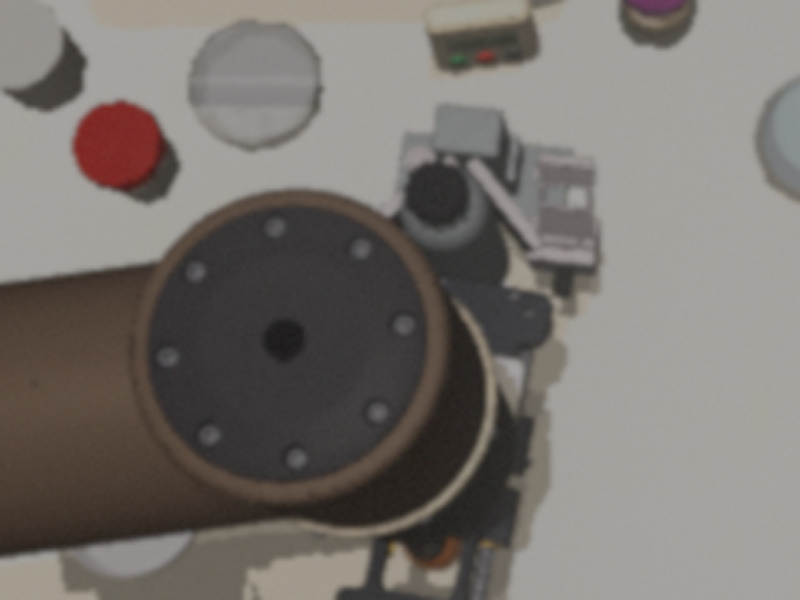

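The arm hides most of the gate in this picture. The cylinder at (440,195) and the amber bottle at (432,550) are undisturbed. Now I back off, open the gripper and push the gate the rest of the way with the front finger.

{"name": "apply_moves", "arguments": {"targets": [[0,0.004,0.02,0,0,0,0],[0,0.006,0.02,0,0,0,0],[0,0.006,0.009,0,0,0,0],[1,0,0,0,0,0,0],[1,0,0,0,0,0,0],[1,0,0,0,0,0,0],[1,0,0,0,0,0,0],[1,0,0,0,0,0,0],[1,0,0,0,0,0,0],[1,0,0,0,0,0,0],[1,0,0,0,0,0,0],[1,0,0,0,0,0,0],[1,0,0,0,0,0,0]]}}

```text
time_s: 16.87
tcp_pos: [0.3891, -0.1347, 0.093]
eef_rot: [180.0, -0.0, -99.5]
contact_force: [1.3, -0.2, 0.0]
gripper_width: 0.0617
gripper_force: 0.0
```

{"name": "apply_moves", "arguments": {"targets": [[1,0.004,-0.012,0,0,0,0],[1,0.003,-0.012,0,0,0,0],[1,0.006,-0.01,0,0,0,0],[1,0.004,-0.01,0,0,0,0],[1,0.004,-0.01,0,0,0,0],[1,0.003,-0.011,0,0,0,0],[1,0.003,-0.008,0,0,0,0],[1,0,0,0,0,0,0],[1,0,0,0,0,0,0]]}}

```text
time_s: 17.62
tcp_pos: [0.4568, -0.1736, 0.0928]
eef_rot: [180.0, 0.0, -99.5]
contact_force: [-0.4, 0.1, -0.1]
gripper_width: 0.0877
gripper_force: 0.0
```

```bash
python3 - <<'E'
from h import *
s=get_state();print(s["tcp_pos"],tob(s["tcp_pos"]),s["contact_force"],s["gripper_width"])
c=capture("wrist")
cv2.imwrite("pics/wrist6.png",cv2.resize(c["frame"][:,:,::-1],(800,600),interpolation=cv2.INTER_CUBIC))
E
```

```text
[ 0.45681954 -0.17356397  0.09279096] [-0.11872927 -0.07924677] [-0.43826492  0.11518313 -0.13886303] 0.08770810077087453
```

View pics/wrist6.png

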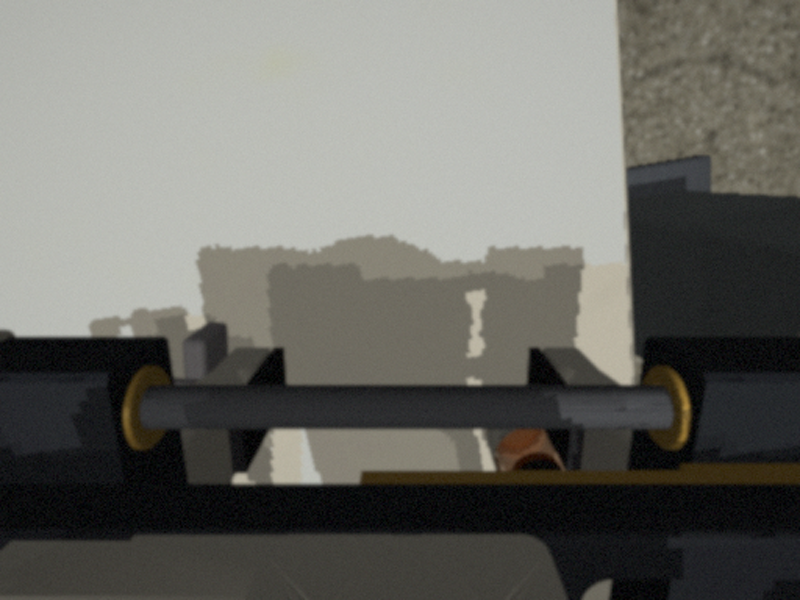

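The wrist picture shows the gate end at (205,350), just ahead of the front finger. The amber bottle at (530,450) is clear. I press on until the gate meets its stop.

{"name": "apply_moves", "arguments": {"targets": [[1,0.0005,-0.004,0,0,0,0],[1,0,-0.003,0,0,0,0],[1,0,-0.002,0,0,0,0],[1,0,0,0,0,0,0],[1,0,0,0,0,0,0]]}}

```text
time_s: 18.08
tcp_pos: [0.4655, -0.1753, 0.0931]
eef_rot: [-180.0, 0.0, -99.5]
contact_force: [0.2, 0.6, 0.6]
gripper_width: 0.0872
gripper_force: 0.0
```

{"name": "apply_moves", "arguments": {"targets": [[1,0,-0.002,0,0,0,0],[1,0,-0.001,0,0,0,0],[1,0,0,0,0,0,0],[1,0,0,0,0,0,0]]}}

```text
time_s: 18.42
tcp_pos: [0.4685, -0.1759, 0.0931]
eef_rot: [-180.0, 0.0, -99.5]
contact_force: [-0.3, 0.4, -0.5]
gripper_width: 0.0878
gripper_force: 0.0
```

{"name": "apply_moves", "arguments": {"targets": [[1,0,-0.002,0,0,0,0],[1,0,-0.001,0,0,0,0],[1,0,0,0,0,0,0],[1,0,0,0,0,0,0]]}}

```text
time_s: 18.75
tcp_pos: [0.4715, -0.1764, 0.093]
eef_rot: [-180.0, 0.0, -99.5]
contact_force: [0.5, -0.8, -0.2]
gripper_width: 0.0877
gripper_force: 0.0
```

{"name": "apply_moves", "arguments": {"targets": [[1,0,-0.0015,0,0,0,0],[1,0,-0.001,0,0,0,0],[1,0,0,0,0,0,0],[1,0,0,0,0,0,0]]}}

```text
time_s: 19.08
tcp_pos: [0.4739, -0.1768, 0.093]
eef_rot: [-180.0, -0.0, -99.5]
contact_force: [-0.0, 0.0, -0.9]
gripper_width: 0.0877
gripper_force: 0.0
```

{"name": "apply_moves", "arguments": {"targets": [[1,0,-0.0015,0,0,0,0],[1,0,-0.001,0,0,0,0],[1,0,0,0,0,0,0],[1,0,0,0,0,0,0]]}}

```text
time_s: 19.42
tcp_pos: [0.4764, -0.1772, 0.093]
eef_rot: [-180.0, -0.0, -99.5]
contact_force: [-0.0, 0.5, 0.5]
gripper_width: 0.0874
gripper_force: 0.0
```

{"name": "apply_moves", "arguments": {"targets": [[1,0,-0.0015,0,0,0,0],[1,0,-0.001,0,0,0,0],[1,0,0,0,0,0,0],[1,0,0,0,0,0,0]]}}

```text
time_s: 19.75
tcp_pos: [0.4775, -0.1775, 0.0928]
eef_rot: [179.9, -0.0, -99.5]
contact_force: [-5.1, 1.7, 3.0]
gripper_width: 0.0878
gripper_force: 2.6
```

{"name": "apply_moves", "arguments": {"targets": [[1,0,-0.001,0,0,0,0],[1,0,-0.0005,0,0,0,0],[1,0,0,0,0,0,0],[1,0,0,0,0,0,0]]}}

```text
time_s: 20.08
tcp_pos: [0.4777, -0.1777, 0.0927]
eef_rot: [179.7, -0.0, -99.5]
contact_force: [-9.8, 3.9, 7.3]
gripper_width: 0.0873
gripper_force: 4.9
```

{"name": "apply_moves", "arguments": {"targets": [[1,0,0.004,0,0,0,0],[1,0,0.02,0,0,0,0],[1,0,0.02,-0.02,0,0,0],[1,0.02,0.005,-0.035,0,0,0],[1,0.03,0,-0.035,0,0,0],[1,0.03,0,-0.035,0,0,0],[1,0.03,0,-0.035,0,0,0],[0,0.03,0,0,0,0,0],[0,0.02,0,0,0,0,0],[0,0,0,0,0,0,0],[0,0,0,0,0,0,0]]}}

```text
time_s: 21.0
tcp_pos: [0.4067, -0.3199, 0.2429]
eef_rot: [-180.0, 0.0, -99.6]
contact_force: [-0.1, -1.0, -0.5]
gripper_width: 0.0662
gripper_force: 0.0
```

```bash
python3 - <<'E'
from h import *
s=get_state();print(s["tcp_pos"],tob(s["tcp_pos"]),s["joints"])
c=capture("top");np.savez("top7.npz",**c)
cv2.imwrite("pics/top7.png",cv2.resize(c["frame"][100:220,150:310,::-1],(800,600),interpolation=cv2.INTER_CUBIC))
E
```

```text
[ 0.40665549 -0.31990542  0.24285988] [-0.14405204 -0.2318607 ] [-1.64349670e+01  5.72897100e+00 -1.92107973e+01 -3.37963393e-03
 -6.50392800e+01  6.79017029e+00]
```

View pics/top7.png

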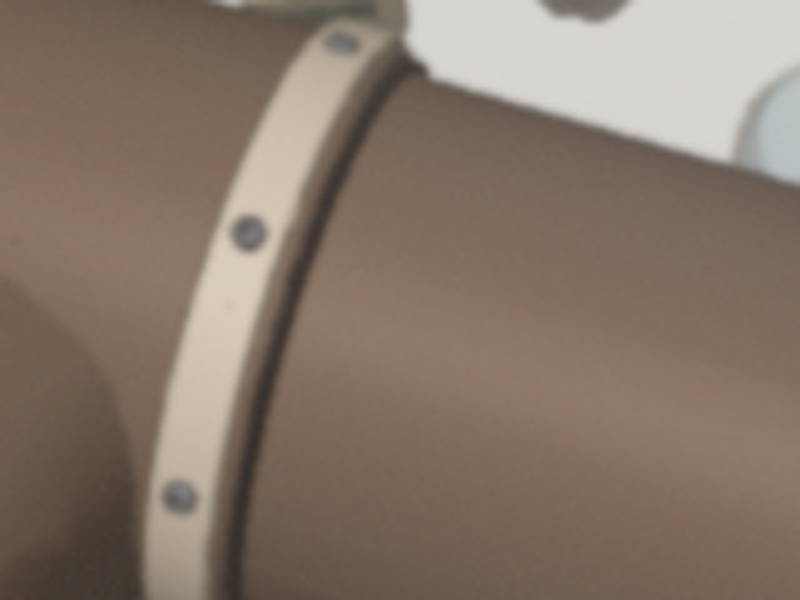

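The arm blocks the top camera, and that was my tenth picture. From here I check by depth readings only.

```bash
cat > chk.py <<'E'
from h import *
O[:]=[.584,-.115]
def rep(cams=("scene","wrist")):
    s=get_state();print("tcp",s["tcp_pos"],tob(s["tcp_pos"]),s["eef_rot"][2])
    for n in cams:
        X=cloud(capture(n)).reshape(-1,3);X=X[~np.isnan(X).any(1)];b=tob(X)
        f=lambda x0,x1,y0,y1,z0,z1:np.c_[b,X[:,2]][(b[:,0]>x0)&(b[:,0]<x1)&(b[:,1]>y0)&(b[:,1]<y1)&(X[:,2]>z0)&(X[:,2]<z1)]
        g=f(-.08,-.015,-.1,-.03,.068,.09)
        g2=f(-.08,-.015,-.1,.07,.07,.087);g2=g2[g2[:,1]<-.03]
        print(n,"gate pts",len(g),[ (round(y,3),np.percentile(g[abs(g[:,1]-y)<.006][:,0],[5,50,95]).round(4).tolist(),(abs(g[:,1]-y)<.006).sum()) for y in(-.04,-.055,-.07,-.085,-.093) if (abs(g[:,1]-y)<.006).any()])
        st=f(-.08,-.01,-.09,-.045,.1,.12);print(" staple",len(st),np.median(st,0).round(4) if len(st) else 0, st[:,2].max().round(3) if len(st) else 0)
        h=f(-.02,.06,-.09,-.045,.1,.17);print(" hasp",len(h),h[h[:,2].argmax()].round(4) if len(h) else 0)
        w=f(-.04,.04,-.04,.04,.15,.18);print(" wheel",len(w),cv2.minEnclosingCircle(w[:,:2].astype(np.float32)) if len(w)>3 else 0,w[:,2].max() if len(w) else 0)
if __name__=="__main__": rep()
E
python3 chk.py
```

```text
tcp [ 0.40670264 -0.31921338  0.24274802] [-0.14116091 -0.23067522] -99.58703050660517
scene gate pts 127 [(-0.04, [-0.0337, -0.0329, -0.027], np.int64(30)), (-0.055, [-0.0334, -0.0315, -0.0292], np.int64(21)), (-0.07, [-0.0338, -0.0311, -0.0302], np.int64(16)), (-0.085, [-0.031, -0.0294, -0.0254], np.int64(24)), (-0.093, [-0.0307, -0.029, -0.0253], np.int64(23))]
 staple 26 [-0.0286 -0.067   0.1101] 0.115
 hasp 224 [ 0.0378 -0.0751  0.1508]
 wheel 167 ((0.0031872503459453583, 0.0003991708217654377), 0.018549015745520592) 0.17202404871155885
wrist gate pts 0 []
 staple 0 0 0
 hasp 0 0
 wheel 0 0 0
```

{"name": "apply_moves", "arguments": {"targets": [[1,-0.0237,-0.0205,0,0,0,0],[1,-0.0237,-0.0205,0,0,0,0],[1,-0.0237,-0.0205,0,0,0,0],[1,-0.0237,-0.0205,0,0,0,0],[1,-0.0237,-0.0205,0,0,0,0],[1,-0.0237,-0.0205,0,0,0,0],[1,-0.0234,-0.0204,0,0,0,0],[1,0,0,0,0,0,0],[1,0,0,0,0,0,0],[1,0,0,0,0,0,0]]}}

```text
time_s: 21.98
tcp_pos: [0.5755, -0.1784, 0.2426]
eef_rot: [180.0, -0.0, -99.4]
contact_force: [-1.2, -0.1, -0.4]
gripper_width: 0.0877
gripper_force: 0.0
```

```bash
python3 - <<'E'
from chk import *
rep()
X=cloud(capture("wrist")).reshape(-1,3);q=X[(X[:,2]>.1)&(X[:,2]<.17)&(X[:,0]>.55)&(X[:,0]<.65)&(X[:,1]>-.22)&(X[:,1]<-.15)]
print(len(q),get_state()["gripper_width"])
if len(q): print(q.min(0),q.max(0),q[q[:,2]>.14].mean(0))
E
```

```text
tcp [ 0.57554291 -0.17842276  0.24262314] [ 0.00212667 -0.06394878] -99.40871537080284
scene gate pts 127 [(-0.04, [-0.0341, -0.0324, -0.0272], np.int64(31)), (-0.055, [-0.0335, -0.0316, -0.0283], np.int64(20)), (-0.07, [-0.0327, -0.0313, -0.0296], np.int64(15)), (-0.085, [-0.0311, -0.0296, -0.0252], np.int64(22)), (-0.093, [-0.0299, -0.0289, -0.0234], np.int64(21))]
 staple 24 [-0.0289 -0.066   0.1121] 0.115
 hasp 219 [ 0.0346 -0.0608  0.1512]
 wheel 168 ((0.0022976850159466267, 0.00037079036701470613), 0.01836162619292736) 0.17201937579304738
wrist gate pts 373 [(-0.04, [-0.0332, -0.0291, -0.026], np.int64(98)), (-0.055, [-0.0329, -0.0298, -0.0258], np.int64(19)), (-0.07, [-0.02, -0.0176, -0.0156], np.int64(53)), (-0.085, [-0.03, -0.0259, -0.0229], np.int64(85)), (-0.093, [-0.0297, -0.0258, -0.0228], np.int64(88))]
 staple 115 [-0.0277 -0.0687  0.1135] 0.116
 hasp 1361 [ 0.0382 -0.0749  0.1509]
 wheel 963 ((0.003417717758566141, 0.00018038135021924973), 0.01859908364713192) 0.17120216281948109
1349 0.08752179390373102
[ 0.57584755 -0.19944902  0.10001213] [ 0.61450604 -0.16507547  0.15114058] [ 0.60766311 -0.18408851  0.14647365]
```

{"name": "apply_moves", "arguments": {"targets": [[1,0,-0.006,0,0,0,0],[1,0,0,0.03,0,0,0],[1,0,0,0.03,0,0,0],[1,0,0,0.025,0,0,0],[1,0,0,0.012,0,0,0],[1,0,0,0.008,0,0,0],[1,0,0,0,0,0,0],[1,0,0,0,0,0,0]]}}

```text
time_s: 22.8
tcp_pos: [0.582, -0.1808, 0.1385]
eef_rot: [-180.0, -0.0, -99.5]
contact_force: [0.6, 0.3, 0.3]
gripper_width: 0.0874
gripper_force: 0.0
```

{"name": "apply_moves", "arguments": {"targets": [[1,0,0.006,0,0,0,0],[1,0,0.006,0,0,0,0],[1,0,0.006,0,0,0,0],[1,0,0.006,0,0,0,0],[1,0,0.006,0,0,0,0],[1,0,0.006,0,0,0,0],[1,0,0,0,0,0,0]]}}

```text
time_s: 23.38
tcp_pos: [0.5447, -0.1742, 0.1383]
eef_rot: [180.0, 0.0, -99.5]
contact_force: [-0.5, 0.6, -1.0]
gripper_width: 0.0876
gripper_force: 0.0
```

```bash
python3 chk.py
```

```text
tcp [ 0.54472158 -0.17422006  0.13826044] [-0.02896561 -0.0648907 ] -99.51657693115703
scene gate pts 86 [(-0.04, [-0.0336, -0.0321, -0.0263], np.int64(29)), (-0.055, [-0.0337, -0.0322, -0.0291], np.int64(23)), (-0.07, [-0.0332, -0.0308, -0.0267], np.int64(15))]
 staple 12 [-0.0287 -0.0595  0.11  ] 0.114
 hasp 211 [ 0.019  -0.0658  0.1694]
 wheel 168 ((0.003663853509351611, -4.773928139911732e-06), 0.01811514049768448) 0.17189156493517377
wrist gate pts 482 [(-0.04, [-0.0335, -0.0307, -0.0266], np.int64(25)), (-0.055, [-0.0334, -0.0327, -0.0283], np.int64(9)), (-0.07, [-0.0191, -0.0173, -0.0155], np.int64(94)), (-0.085, [-0.0306, -0.0273, -0.0234], np.int64(164)), (-0.093, [-0.0306, -0.0267, -0.0234], np.int64(211))]
 staple 294 [-0.0281 -0.0702  0.1134] 0.12
 hasp 3042 [ 0.018  -0.0632  0.17  ]
 wheel 0 0 0
```

{"name": "apply_moves", "arguments": {"targets": [[1,0,0.005,0,0,0,0],[1,0,0.005,0,0,0,0],[1,0,0.005,0,0,0,0],[1,0,0.005,0,0,0,0],[1,0,0.005,0,0,0,0],[1,0,0.005,0,0,0,0],[1,0,0,0,0,0,0],[1,0,0,0,0,0,0],[1,0,0,0,0,0,0],[1,0,0,0,0,0,0]]}}

```text
time_s: 24.32
tcp_pos: [0.5168, -0.1695, 0.138]
eef_rot: [-180.0, -0.0, -99.5]
contact_force: [-0.3, 0.5, -0.2]
gripper_width: 0.0877
gripper_force: 0.0
```

```bash
python3 - <<'E'
from chk import *
s=get_state();print(s["tcp_pos"],tob(s["tcp_pos"]),s["contact_force"])
for n in("scene","wrist"):
    X=cloud(capture(n)).reshape(-1,3);b=np.c_[tob(X),X[:,2]]
    for x in np.arange(-.075,.03,.01):
        q=b[(abs(b[:,0]-x)<.004)&(b[:,1]<-.05)&(b[:,1]>-.085)&(b[:,2]>.06)&(b[:,2]<.2)]
        if len(q): print(n,round(x,3),len(q),np.percentile(q[:,2],[10,50,90]).round(3))
E
```

```text
[ 0.51677425 -0.1695077   0.13803431] [-0.05730743 -0.06485561] [-0.27169098  0.48737915 -0.15509248]
scene -0.055 24 [0.097 0.1   0.101]
scene -0.045 26 [0.095 0.097 0.098]
scene -0.035 39 [0.072 0.092 0.097]
scene -0.025 47 [0.092 0.097 0.113]
scene -0.015 85 [0.097 0.131 0.158]
scene -0.005 87 [0.068 0.097 0.171]
scene 0.005 36 [0.095 0.098 0.15 ]
scene 0.015 14 [0.09  0.091 0.093]
scene 0.025 1 [0.091 0.091 0.091]
wrist -0.055 456 [0.098 0.1   0.101]
wrist -0.045 604 [0.096 0.097 0.098]
wrist -0.035 574 [0.092 0.094 0.098]
wrist -0.025 516 [0.093 0.097 0.114]
wrist -0.015 1616 [0.097 0.134 0.171]
wrist -0.005 985 [0.079 0.098 0.148]
wrist 0.005 545 [0.079 0.098 0.101]
wrist 0.015 444 [0.076 0.091 0.092]
wrist 0.025 23 [0.08  0.091 0.091]
```

Depth shows the hasp lying flat: strap at z ≈ 0.097, with the staple through it at 0.113. I retreat and run the final check.

{"name": "apply_moves", "arguments": {"targets": [[1,0,0,-0.01,0,0,0],[1,0,0,-0.025,0,0,0],[1,0,0,-0.035,0,0,0],[1,0,0,-0.035,0,0,0],[1,0,0,-0.035,0,0,0],[1,0.035,0,0,0,0,0],[1,0.035,0,0,0,0,0],[1,0.035,0,0,0,0,0],[1,0.03,0,0,0,0,0],[1,0,0,0,0,0,0],[1,0,0,0,0,0,0]]}}

```text
time_s: 25.33
tcp_pos: [0.4936, -0.3041, 0.2783]
eef_rot: [180.0, -0.0, -99.7]
contact_force: [-0.3, 0.7, -0.2]
gripper_width: 0.0873
gripper_force: 0.0
```

```bash
python3 - <<'E'
from chk import *
rep(("scene",))
A=cloud(dict(np.load("scene0.npz")));B=cloud(capture("scene"))
for n,(u,v,w,h) in dict(amber=(418,428,12,20),flask=(395,250,25,45),beaker=(457,265,18,22)).items():
    s=np.s_[int((v-h)*.64):int((v+h)*.64),int((u-w)*.64):int((u+w)*.64)]
    d=np.abs(A[s][...,2]-B[s][...,2]);print(n,np.nanmedian(d),np.nanpercentile(d,90))
b=np.c_[tob(B.reshape(-1,3)),B.reshape(-1,3)[:,2]]
for x in np.arange(-.055,.01,.01):
    q=b[(abs(b[:,0]-x)<.004)&(b[:,1]<-.05)&(b[:,1]>-.085)&(b[:,2]>.06)&(b[:,2]<.2)]
    if len(q): print(round(x,3),len(q),np.percentile(q[:,2],[10,50,90]).round(3))
# cylinder side: axis tilt via body points at two heights
for z in(.03,.05,.11,.125):
    q=b[(np.hypot(b[:,0],b[:,1])<.045)&(abs(b[:,2]-z)<.008)];print("cyl",z,len(q),q.mean(0).round(4) if len(q) else 0, q[:,:2].min(0).round(4) if len(q) else 0)
print(get_state()["contact_force"])
E
```

```text
tcp [ 0.49362481 -0.30408342  0.27833047] [-0.05792798 -0.20140646] -99.67312804764968
scene gate pts 78 [(-0.04, [-0.0338, -0.0323, -0.0279], np.int64(28)), (-0.055, [-0.033, -0.0319, -0.0291], np.int64(22)), (-0.07, [-0.0309, -0.0309, -0.0309], np.int64(1)), (-0.093, [-0.0291, -0.0284, -0.0258], np.int64(6))]
 staple 35 [-0.0292 -0.0689  0.1062] 0.115
 hasp 1 [ 0.0052 -0.0608  0.1005]
 wheel 164 ((0.003055696142837405, 0.0006898278370499611), 0.018205618485808372) 0.17138181505320305
amber 0.001199495993575772 0.002933252902139183
flask 0.0013126449093799897 0.003165778115480578
beaker 0.0012037940768302446 0.003029204341534909
-0.055 27 [0.097 0.099 0.101]
-0.045 28 [0.096 0.097 0.099]
-0.035 48 [0.073 0.093 0.098]
-0.025 50 [0.092 0.097 0.114]
-0.015 22 [0.096 0.097 0.098]
-0.005 57 [0.066 0.095 0.097]
0.005 36 [0.095 0.098 0.1  ]
cyl 0.03 53 [-0.0178  0.0035  0.0298] [-0.0223 -0.0195]
cyl 0.05 20 [-0.005   0.0154  0.0484] [-0.021  -0.0082]
cyl 0.11 96 [-0.0134  0.0097  0.1101] [-0.0219 -0.0202]
cyl 0.125 95 [-0.0132  0.0097  0.1252] [-0.0224 -0.0162]
[-0.4832531   0.71776622  0.06221533]
```

```bash
python3 -c "from plant import close_job;print(close_job())"
```

```text
the job is handed in; nothing more can be done
None
```

Handed in at about 25 s of the 72 s: the cylinder stands upright in the V, the gate is shut against its stop, the hasp is flat over the staple, and depth checks show the flask, beaker and amber bottle unmoved.

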